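# Shut and bolt a mesh sample box

### The job

With the fingertips, push the open lid of the mesh box gently down until it is fully shut, without letting it slam, and then push the slide bolt on the lid fully across to the left so that its tongue goes through the keeper. Do not shoot the bolt before the lid is shut, lift or carry nothing, leave the jar inside the box and everything else standing where it is, and finish clear of everything.

Things in the scene. Friction and masses are not known exactly. Their poses are not given: they have to be found in the camera images.
- box: white-framed wire-mesh box fixed to the bench, 220 (its x) x 260 (its y) x 130 high without lid. Origin: centre of its underside, on the bench. Its x axis points from its front to the hinged side (roughly away from the robot), y to its left, z up. On its left (+y) side near the front stands a steel keeper staple, 30 (x) x 14 (y), centred 95 in front of and 140 left of the box's origin, its top 167 above the bench; the bolt's tongue enters it
- lid_hinge (a point): middle of the lid's hinge line, on the far top edge of the box (110 from the box's origin along box x, 130 above the bench); axes as the box's. The hinge line runs along box y
- lid (a joint): opening angle of the lid in rad: 0 shut (lying level on the box), grows as its front edge swings up and back; stop at 1.45. Starts between 0.75 and 1.25, leaning over the box. Stiff hinge: the lid stays where it is left and weighs about 250 g; a push of a few N near the free edge moves it down
- lid_edge (a point): middle of the lid's free edge, on its outer (upper) face. The lid is a flat panel 220 (hinge to free edge) x 260 x 12 thick, underside on the hinge line, white frame 30 wide with wire mesh flush with the outer face. Axes of the lid: x from free edge to hinge, y left along the hinge, z out of the outer face
- bolt (a joint): travel of the slide bolt in m: 0 drawn back, 0.036 at its stop with the tongue fully through the keeper. Slides in the lid's +y direction (to the box's left); starts between 0 and 0.008; about 2 N of friction, no spring, stays where it is left
- bolt_tab (a point): middle of the top of the bolt's thumb tab, an upright dark steel tab 16 (lid x) x 10 (lid y) that stands 20 above the lid's outer face, 15 from the free edge and 40 to 48 left of the lid's middle at the start. Axes as the lid's. Two guide brackets 14 high stand on the lid at 94 and 114 left of its middle; to the right of the tab the frame is bare
- balance: white bench balance fixed to the bench, 240 x 190 x 75 to the top of its pan; origin at the centre of its underside. It may stand to the left or right of the box
- jar_in: small glass jar with white cap, 40 across x 60 tall, standing inside the box; origin at its underside
- jar_mid: small glass jar with white cap, 36 across x 55 tall, standing between box and balance; origin at its underside
- dish: glass weighing dish, 90 across x 25 high, on the balance's pan 75 above the bench; origin at its underside
- flask: white plastic bottle, 56 across x 120 tall, beyond the gap between box and balance; origin at its underside
- calculator: black pocket calculator, 140 x 75 x 14, lying near the robot; origin at its underside
- spatula: lab spatula, 180 long, lying near the robot; origin at its underside
- weight: knobbed steel calibration weight, 30 across x 42 tall, standing between box and balance, nearer the robot; origin at its underside

How it is judged:
On the way, in this order (a step that is already met when the one before it is completed fails the run):
1. the lid is shut (within 0.03 rad) (value of joint lid below 0.03 rad), for 0.2 s.
2. the bolt is across (30 mm or more) (value of joint bolt above 0.03 m), for 0.2 s.
At the end, for the whole second after the job is handed in: lid within 0.03 rad of shut, bolt 30 mm or more across (of 36), every loose thing within 30 mm of where it stood (value of joint lid below 0.03 rad and value of joint bolt above 0.03 m and distance of each of jar_in, jar_mid, dish, flask, calculator, spatula, weight from where it was at the start of the episode below 0.03 m); the robot touches nothing.
It fails at once if the lid slams (faster than 2 rad/s) (velocity of joint lid below -2 rad/s).
It fails at once if the bolt is shot (past 15 mm) while the lid is open (over 0.06 rad) (value of joint bolt above 0.015 m and value of joint lid above 0.06 rad).
It fails at once if a loose thing is lifted, tipped over or shifted by more than 30 mm (distance of any of jar_in, jar_mid, dish, flask, calculator, spatula, weight from where it was at the start of the episode above 0.03 m or angle between any of jar_in, jar_mid, dish, flask, calculator, spatula, weight's own z axis and vertical above 0.5 rad).
It also fails if it takes over 54 s, if anything falls off the work surface, if the arm or the gripper's body presses on something with over 40 N, if the wrist force passes 120 N, or if a joint passes its speed limit or range.

### The arm

A 6-joint arm with a two-finger parallel gripper is mounted at the origin on the work surface. World frame = base frame: x ahead of the robot, y to its left, z up, the work surface at z = 0. Lengths are in m, angles in rad, forces in N, time in s.
With the tool pointing down it reaches from about 0.35 to 0.775 m from the base axis. Payload 7.3 kg.
Tool frame: the origin (TCP) lies between the finger pads; the fingertips stand 17 mm ahead of it and the grasp point (between the pads) lies 2 mm behind it; z points along the fingers, y is the direction in which the jaws open and shut (so a half turn about z gives the same grasp; the last joint's range is limited). The gripper opens to 92 mm and grips with 3 to 60 N. Pads are 19 mm wide; open, the fingers measure 130 mm over their backs; the gripper's body (75 mm by 190 mm) begins 47 mm behind the grasp point.
Start: joints at [-1.308, 0.342, 1.524, -0, 1.275, -0.146], TCP at [0.209, -0.482, 0.244] pointing down, gripper open.
Joint ranges: [-2.53, 2.53], [-0.77, 2.02], [0.04, 2.7], [-1, 4.14], [0.28, 2.66], [-3.11, 3.11]. Speed limits (rad/s): [2.57, 2.57, 3.14, 3.14, 3.14, 3.14].

### API

Orientations are given as [roll, pitch, yaw] about the fixed x, y, z axes, in that order (R = Rz(yaw) Ry(pitch) Rx(roll)).
In Python, from cell import sensors, vision, hand_in gives the robot as it stands.
- The arm moves only by the tool step_arm, never from a script. Its argument "series" is a list of rows, each a list of 5 numbers: the opening, from 0 (shut) to 1 (fully open), then the shift along the world's x, y, z each as a share of 25 mm, from -1 to 1, then the turn about the world's z as a share of 0.08 rad, from -1 to 1. A call has 1 to 12 rows; each row shifts and turns the commanded pose from where the row before left it; what a row does not reach is not made up. A row lasts 1/10 s, in which the tool goes at most 50 mm and 8.59 degrees, less where a joint would pass 70% of its speed; a pose out of reach is approached as far as the arm can. A call with a number of a shift or a turn outside -1 to 1 is refused whole. A call with a gripper value outside its range is refused whole. The fingers move at their own pace and stop on an object; "squeeze" is the grip in N (left out, the last holds). Time passes only in rows, so rows that do not move let the fingers close. It gives the time, the measured TCP pose, the force and the opening at its end, in the units of the state.
- sensors.observe(): the state, without advancing time (a new reading comes with each control period).
- vision.read_camera(name): name is "scene" or "top"; returns a dict with "pixels" (480x640x3 uint8, blue, green, red), "range_z" (480x640 float32, m along the optical axis (not along the pixel's ray), 0 where there is no reading), "camera_matrix" (3x3 intrinsics, pixels), "pose" (4x4, takes a point from camera to world coordinates). Camera axes: x right, y down, z forward; pixel columns grow to the right and rows downward; lengths in m; the calibration is good to about 2 mm. A picture is of the moment at which its call begins.
- hand_in(): hands the job in, once; it reports no verdict.
The state is a dict: "time": time; "qpos": joint angles; "qvel": joint speeds; "joint_efforts": joint torques, N m; "tool_pos": TCP position; "tool_rot": TCP orientation; "contact_force": force on the tool from outside, world axes, zero at the start; "torque": the same for the moment, N m; "opening": finger opening in m.
Only numpy, scipy, OpenCV 4.12 (cv2) and the standard library are available. Lean on these libraries where they do the work, as an engineer would, in place of code of your own. Each camera call takes 0.05 s, during which the arm holds its last target.

## Working session

There is one attempt and no reset: what is moved stays moved. The work goes in short steps, Python scripts to look and compute and a tool call to move; the robot and the scene stay as the last step left them, time stands still between calls to the robot, and variables do not carry over. Pictures are saved under pics/ and viewed, and the job is handed in when it is done.

Besides the shell and the picture viewer there is one more tool, called after "Call:" as name(argument=value, ...) on one line, values as JSON. step_arm: Moves the arm, as the interface text tells. Its arguments: {"type":"object","properties":{"series":{"type":"array","items":{"type":"array","items":{"type":"number","minimum":-1,"maximum":1}}},"squeeze":{"type":"number"}},"required":["series"]}

```bash
ls; mkdir -p pics
python3 - <<'E'
from cell import sensors, vision
import cv2, numpy as np
print(sensors.observe())
for n in ("scene","top"):
    d=vision.read_camera(n); cv2.imwrite(f"pics/{n}0.png",d["pixels"]); np.savez(f"{n}0.npz",**d)
    print(n,d["camera_matrix"].round(1).tolist(),d["pose"].round(3).tolist())
E
```

```text
pics
{'time': 0.0, 'qpos': array([-1.30802601e+00,  3.42683531e-01,  1.52506697e+00, -4.53181875e-05,
        1.27539177e+00, -1.46008572e-01]), 'qvel': array([-0.00026352, -0.00015704, -0.00130022, -0.00105839,  0.00110832,
        0.00099247]), 'joint_efforts': array([-9.10841391e-04, -4.31241381e+01, -2.44216347e+01,  7.17427838e-02,
        5.60279202e-02, -1.11832051e-04]), 'tool_pos': array([ 0.20857971, -0.48134672,  0.24304785]), 'tool_rot': array([-3.14005322e+00, -1.82581327e-04,  4.08791980e-01]), 'contact_force': array([ 0.91228326, -0.32364786,  0.05617903]), 'torque': array([0.04191015, 0.03348333, 0.04343843]), 'opening': 0.0914988035143842}
scene [[526.0, 0.0, 315.8], [0.0, 526.0, 245.5], [0.0, 0.0, 1.0]] [[0.81, 0.319, -0.492, 1.013], [0.586, -0.454, 0.672, -0.656], [-0.009, -0.832, -0.554, 0.641], [0.0, 0.0, 0.0, 1.0]]
top [[529.5, 0.0, 328.6], [0.0, 529.5, 238.4], [0.0, 0.0, 1.0]] [[-0.01, -0.991, 0.132, 0.402], [-1.0, 0.011, 0.0, -0.032], [-0.002, -0.132, -0.991, 1.127], [0.0, 0.0, 0.0, 1.0]]
```

View pics/scene0.png

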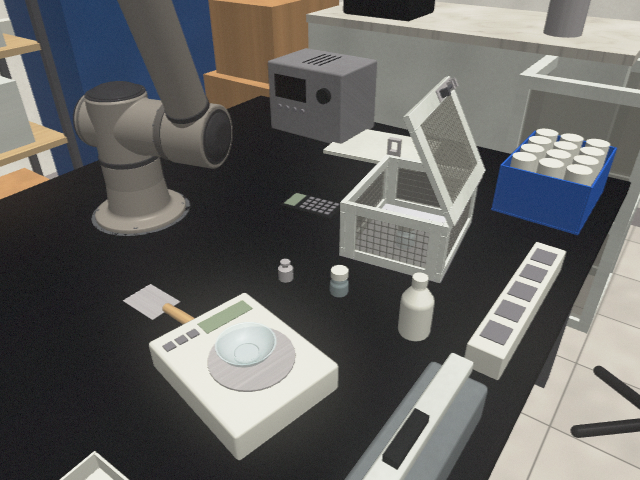

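View pics/top0.png

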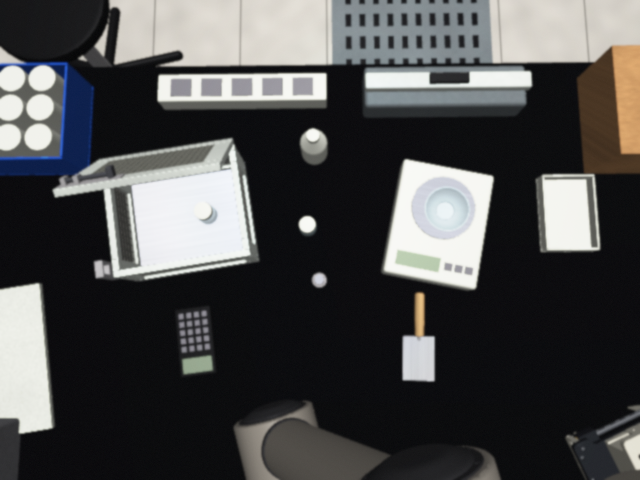

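The scene view shows the box with its lid open at about (440,150) and the keeper at (394,147). In the top view the box spans (105-258, 140-275), with the keeper at (102,268) and the lid's free edge running roughly (55,190)-(230,145). Next I enlarge the box in both views.

Run:
```python
import cv2, numpy as np
for n,(x0,y0,x1,y1) in {"top":(40,120,270,290),"scene":(320,70,500,280)}.items():
    d=np.load(f"{n}0.npz"); c=d["pixels"][y0:y1,x0:x1]
    s=3.4 if n=="top" else 2.85
    cv2.imwrite(f"pics/{n}0c.png",cv2.resize(c,None,fx=s,fy=s,interpolation=cv2.INTER_CUBIC))
```

```text
(no output)
```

View pics/top0c.png

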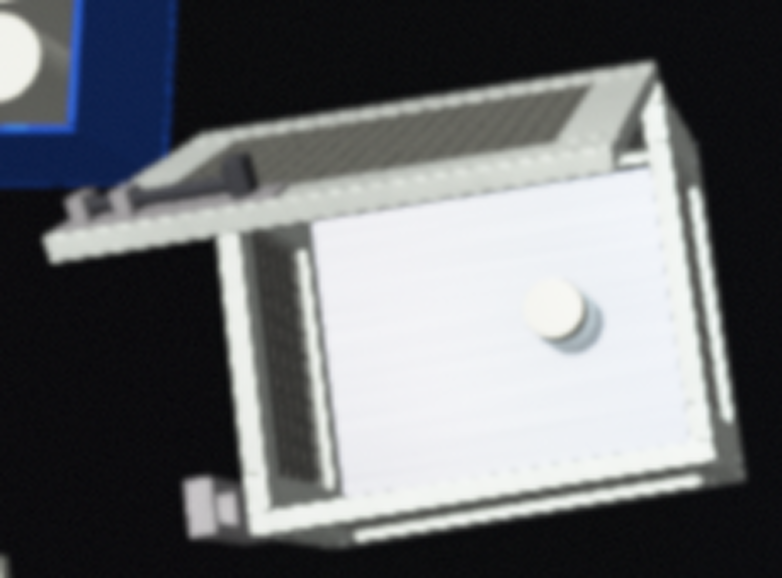

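View pics/scene0c.png

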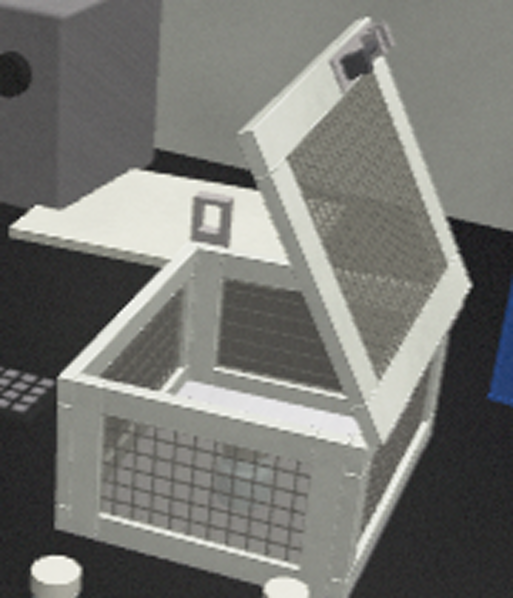

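Enlarged, the top view shows the front rim corners at about (112.6,276.8) and (250,255.3). The lid's hinge edge runs (101,159)-(232,139), and its free edge outer face runs (53,190)-(222,164). The dark tab is at about (110,171), near the left end, and the keeper is at (99,269). Now I cast rays for these and compare them with the depth readings.

```bash
cat > h.py <<'E'
import numpy as np
def load(n,k=0):
    d=np.load(f"{n}{k}.npz"); return d["pixels"],d["range_z"],d["camera_matrix"],d["pose"]
def ray(K,T,u,v):
    r=T[:3,:3]@np.linalg.solve(K,[u,v,1.]); return T[:3,3],r
def plane(K,T,u,v,z):
    o,r=ray(K,T,u,v); return o+r*(z-o[2])/r[2]
def depth(R,K,T,u,v):
    w=R[int(v)-1:int(v)+2,int(u)-1:int(u)+2]; w=w[w>0]
    o,r=ray(K,T,u,v); return o+r*np.median(w) if len(w) else None
def cloud(R,K,T,m):
    v,u=np.nonzero(m&(R>0)); P=np.linalg.solve(K,np.stack([u,v,np.ones_like(u)]).astype(float))*R[v,u]
    return (T[:3,:3]@P).T+T[:3,3],u,v
E
python3 - <<'E'
from h import *
px,R,K,T=load("top")
FL=plane(K,T,112.6,276.8,.13);FR=plane(K,T,250,255.3,.13)
print("front",FL.round(3),FR.round(3),np.linalg.norm(FL-FR))
HL=plane(K,T,101.2,158.8,.135);HR=plane(K,T,232.6,139.1,.135)
print("hinge",HL.round(3),HR.round(3),np.linalg.norm(HL-HR), np.linalg.norm(HL-FL),np.linalg.norm(HR-FR))
for n,u,v in (("rimF",180,264),("rimR",245,215),("lidfreeL",57,190),("lidfreeR",220,166),("lidmid",215,155),("keeper",99,269)):
    print(n,depth(R,K,T,u,v))
# lid plane cloud
c,u,v=cloud(R,K,T,np.ones(R.shape,bool))
y=FL-FR;y/=np.linalg.norm(y);x=np.array([y[1],-y[0],0])
print("yaw",np.arctan2(-y[0],y[1]), "x",x)
O=(FL+FR)/2+.11*x; O[2]=0; print("box origin",O)
for nm in("top","scene"):
    px,R,K,T=load(nm); c,u,v=cloud(R,K,T,np.ones(R.shape,bool))
    b=np.c_[(c-O)@x,(c-O)@y,c[:,2]]
    m=(b[:,2]>.15)&(b[:,2]<.40)&(abs(b[:,1])<.15)&(b[:,0]<.16)&(b[:,0]>-.15)
    q=b[m]; print(nm,len(q),q.min(0),q.max(0))
    # angle profile
    dx=.11-q[:,0];dz=q[:,2]-.13;a=np.arctan2(dz,dx);r=np.hypot(dz,dx)
    for lo in np.arange(.02,.26,.03):
        k=(r>lo)&(r<lo+.03)
        if k.any(): print(lo.round(2),k.sum(),np.percentile(a[k],[10,50,90]).round(3), np.percentile((q[k][:,1]),[1,99]).round(3))
E
```

```text
front [0.466 0.376 0.13 ] [0.504 0.117 0.13 ] 0.2611516087627306
hinge [0.694 0.405 0.135] [0.731 0.152 0.135] 0.2558078280171676 0.22962148809313634 0.22900016029958487
rimF [0.4892053  0.24918095 0.13012675]
rimR [0.58526309 0.13048977 0.11082993]
lidfreeL [0.58863668 0.38670695 0.32698427]
lidfreeR [0.62527162 0.13647578 0.32229236]
lidmid [0.65929925 0.15652524 0.268096  ]
keeper [0.47848774 0.38599139 0.16641357]
yaw 0.14569316861319595 x [0.98940551 0.14517829 0.        ]
box origin [0.59419152 0.26231249 0.        ]
top 4823 [-0.11117734 -0.1292354   0.15002594] [0.11357183 0.14811834 0.33247426]
0.02 447 [1.31  1.413 1.599] [-0.128  0.128]
0.05 414 [1.213 1.243 1.284] [-0.128  0.128]
0.08 437 [1.172 1.188 1.207] [-0.128  0.128]
0.11 438 [1.15  1.16  1.172] [-0.129  0.121]
0.14 382 [1.137 1.144 1.152] [-0.129  0.053]
0.17 423 [1.091 1.134 1.14 ] [-0.129  0.145]
0.2 2282 [1.075 1.113 1.166] [-0.128  0.144]
scene 6199 [-0.11111264 -0.13329686  0.15010961] [0.11527494 0.14849954 0.33329995]
0.02 877 [1.322 1.426 1.659] [-0.131  0.125]
0.05 858 [1.216 1.258 1.309] [-0.131  0.126]
0.08 844 [1.174 1.199 1.223] [-0.131  0.125]
0.11 877 [1.151 1.167 1.184] [-0.131  0.127]
0.14 899 [1.136 1.149 1.16 ] [-0.131  0.126]
0.17 914 [1.112 1.137 1.146] [-0.131  0.14 ]
0.2 930 [1.085 1.132 1.186] [-0.131  0.144]
```

```bash
cat >> h.py <<'E'
O=np.array([.5942,.2623,0]);X=np.array([.9894,.1452,0]);Y=np.array([-.1452,.9894,0])
def tcp(th,by=-.01,r=.21):
    bx=.11-r*np.cos(th)+.012*np.sin(th)+.0095
    return O+X*bx+Y*by+np.array([0,0,.13+r*np.sin(th)+.012*np.cos(th)+.017])
E
python3 - <<'E'
from h import *
for t in (1.35,1.25,1.15,1.07): print(t,tcp(t).round(4), np.hypot(*tcp(t)[:2]).round(3))
p0=np.array([.2086,-.4813,.243]); t=tcp(1.2);t[2]=.41
print("delta in shares",((t-p0)/.025).round(2), (.1457-.4088)/.08)
E
```

```text
1.35 [0.68   0.2648 0.3545] 0.73
1.25 [0.6596 0.2618 0.3501] 0.71
1.15 [0.6398 0.2589 0.3436] 0.69
1.07 [0.6245 0.2566 0.337 ] 0.675
delta in shares [17.64 29.67  6.68] -3.28875
```

Call:
step_arm(series=[[0,0.59,0.99,0.67,-0.33],[0,0.59,0.99,0.67,-0.33],[0,0.59,0.99,0.67,-0.33],[0,0.59,0.99,0.67,-0.33],[0,0.59,0.99,0.67,-0.33],[0,0.59,0.99,0.67,-0.33],[0,0.59,0.99,0.67,-0.33],[0,0.59,0.99,0.67,-0.33],[0,0.59,0.99,0.67,-0.33],[0,0.59,0.99,0.67,-0.33]], squeeze=40)

```text
time: 1.1
tool_pos: [0.3565, -0.233, 0.4117]
tool_rot: [-3.141, 0.0, 0.144]
contact_force: [0.1, 0.0, -0.7]
opening: 0.0165
```

Call:
step_arm(series=[[0,0.59,0.99,0,0],[0,0.59,0.99,0,0],[0,0.59,0.99,0,0],[0,0.59,0.99,0,0],[0,0.59,0.99,0,0],[0,0.59,0.99,0,0],[0,0.59,0.99,0,0],[0,0.59,0.99,0,0],[0,0.59,0.99,0,0],[0,0.59,0.99,0,0]])

```text
time: 2.1
tool_pos: [0.5041, 0.0144, 0.4108]
tool_rot: [-3.142, 0.001, 0.145]
contact_force: [-0.6, -0.0, 1.0]
opening: 0.0005
```

Call:
step_arm(series=[[0,0.59,0.99,0,0],[0,0.59,0.99,0,0],[0,0.59,0.99,0,0],[0,0.59,0.99,0,0],[0,0.59,0.99,0,0],[0,0.59,0.99,0,0],[0,0.59,0.99,0,0],[0,0.59,0.99,0,0],[0,0.59,0.99,0,0],[0,0.59,0.99,0,0],[0,0,0,0,0],[0,0,0,0,0]])

```text
time: 3.3
tool_pos: [0.6514, 0.2611, 0.4095]
tool_rot: [3.141, 0.003, 0.145]
contact_force: [-0.8, -0.2, 0.1]
opening: 0.0006
```

Run:
```python
from h import *
from cell import sensors
p=sensors.observe()["tool_pos"]
t=tcp(1.22); print("to start",((t-p)/.025).round(2))
ths=np.linspace(1.22,0,25); q=np.array([tcp(a) for a in ths]); d=np.diff(q,axis=0)/.025
for a,b in zip(ths[1:],d): print(a.round(3),b.round(2))
```

```text
to start [ 0.09 -0.01 -2.45]
1.169 [-0.4  -0.06 -0.13]
1.118 [-0.39 -0.06 -0.15]
1.068 [-0.39 -0.06 -0.17]
1.017 [-0.38 -0.06 -0.19]
0.966 [-0.37 -0.05 -0.21]
0.915 [-0.36 -0.05 -0.23]
0.864 [-0.34 -0.05 -0.25]
0.813 [-0.33 -0.05 -0.27]
0.762 [-0.32 -0.05 -0.28]
0.712 [-0.3  -0.04 -0.3 ]
0.661 [-0.29 -0.04 -0.31]
0.61 [-0.27 -0.04 -0.33]
0.559 [-0.25 -0.04 -0.34]
0.508 [-0.24 -0.03 -0.36]
0.457 [-0.22 -0.03 -0.37]
0.407 [-0.2  -0.03 -0.38]
0.356 [-0.18 -0.03 -0.39]
0.305 [-0.16 -0.02 -0.4 ]
0.254 [-0.14 -0.02 -0.4 ]
0.203 [-0.12 -0.02 -0.41]
0.152 [-0.1  -0.01 -0.42]
0.102 [-0.08 -0.01 -0.42]
0.051 [-0.06 -0.01 -0.42]
0.0 [-0.03 -0.01 -0.43]
```

Run:
```python
from cell import vision
import cv2, numpy as np
d=vision.read_camera("scene"); cv2.imwrite("pics/s1.png",cv2.resize(d["pixels"][20:300,280:560],None,fx=2,fy=2))
```

```text
(no output)
```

View pics/s1.png

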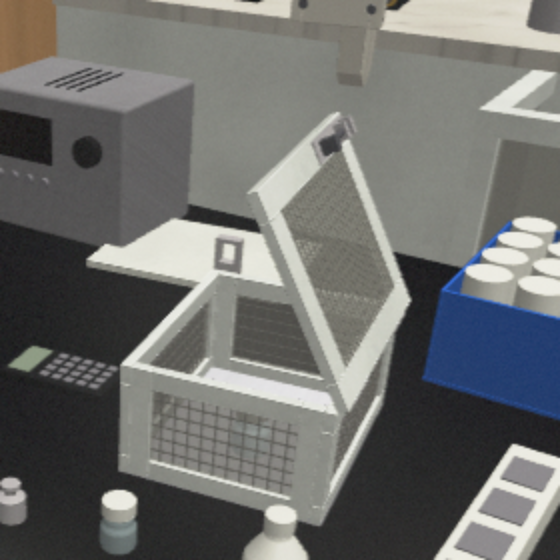

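The closed fingers hang at (355,80) in this crop, above and behind the lid's top edge at (335,115), so the way down is clear. I go down behind the edge and then onto the face.

Call:
step_arm(series=[[0,0.1,0,-0.6,0],[0,0,0,-0.6,0],[0,0,0,-0.6,0],[0,0,0,-0.6,0],[0,-0.4,-0.06,-0.15,0],[0,-0.39,-0.06,-0.15,0],[0,-0.39,-0.06,-0.17,0],[0,0,0,0,0]])

```text
time: 4.15
tool_pos: [0.6229, 0.255, 0.3408]
tool_rot: [3.141, -0.001, 0.144]
contact_force: [-0.7, -0.5, 0.5]
opening: -0.0
```

Call:
step_arm(series=[[0,-0.38,-0.06,-0.24,0],[0,-0.37,-0.05,-0.26,0],[0,-0.36,-0.05,-0.25,0],[0,0,0,0,0]])

```text
time: 4.55
tool_pos: [0.5958, 0.2514, 0.3215]
tool_rot: [3.141, -0.0, 0.144]
contact_force: [-0.1, 0.1, 0.1]
opening: 0.0004
```

Run:
```python
from cell import vision
import cv2, numpy as np
d=vision.read_camera("scene"); cv2.imwrite("pics/s2.png",cv2.resize(d["pixels"][20:300,280:560],None,fx=2,fy=2))
```

```text
(no output)
```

View pics/s2.png

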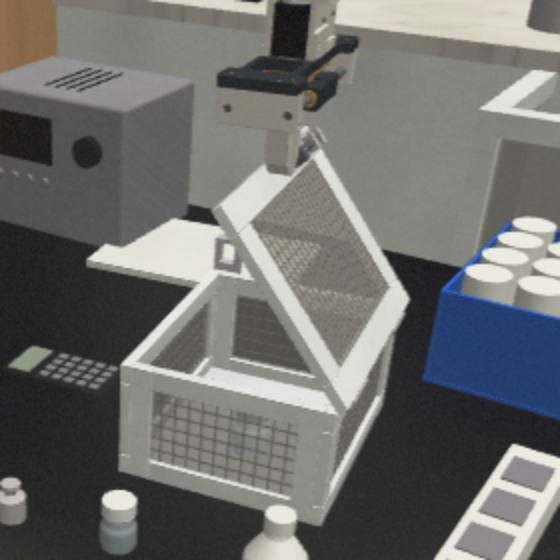

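The lid has swung down, with its edge now at (220,210)-(310,150), and the fingertip is on the free-edge frame at (285,165), right of the bolt. I continue along the arc.

Call:
step_arm(series=[[0,-0.34,-0.05,-0.25,0],[0,-0.33,-0.05,-0.27,0],[0,-0.32,-0.05,-0.28,0],[0,-0.3,-0.04,-0.3,0],[0,-0.29,-0.04,-0.31,0],[0,-0.27,-0.04,-0.33,0],[0,-0.25,-0.04,-0.34,0],[0,-0.24,-0.03,-0.36,0]])

```text
time: 5.4
tool_pos: [0.5388, 0.2433, 0.2604]
tool_rot: [3.141, -0.002, 0.144]
contact_force: [1.0, -1.4, 0.7]
opening: 0.0006
```

Run:
```python
from cell import vision,sensors
from h import *
import cv2
print(sensors.observe()["tool_pos"],tcp(.508))
d=vision.read_camera("scene"); cv2.imwrite("pics/s3.png",cv2.resize(d["pixels"][20:300,280:560],None,fx=2,fy=2))
```

```text
[0.53878619 0.2433023  0.26041871] [0.53812448 0.24396351 0.25963509]
```

View pics/s3.png

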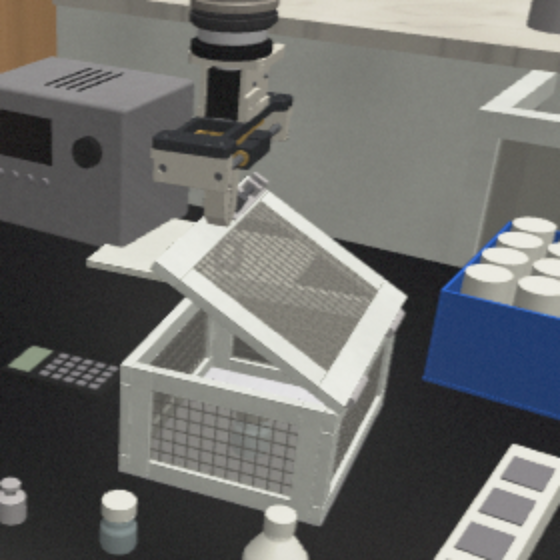

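The lid follows the fingertip, which is at (218,215) on the frame, down to about 0.5 rad. I continue and slow near the end.

Call:
step_arm(series=[[0,-0.22,-0.03,-0.37,0],[0,-0.2,-0.03,-0.38,0],[0,-0.18,-0.03,-0.39,0],[0,-0.16,-0.02,-0.4,0],[0,-0.14,-0.02,-0.4,0],[0,-0.12,-0.02,-0.41,0],[0,-0.1,-0.01,-0.42,0],[0,-0.08,-0.01,-0.42,0],[0,-0.04,-0.01,-0.2,0],[0,-0.03,0,-0.2,0]])

```text
time: 6.45
tool_pos: [0.5059, 0.2392, 0.1694]
tool_rot: [3.141, 0.001, 0.145]
contact_force: [0.1, -0.5, 2.1]
opening: 0.0003
```

Call:
step_arm(series=[[0,-0.02,0,-0.15,0],[0,0,0,-0.15,0],[0,0,0,-0.1,0],[0,0,0,0,0]])

```text
time: 6.85
tool_pos: [0.5057, 0.2393, 0.1597]
tool_rot: [3.142, 0.0, 0.145]
contact_force: [-0.0, 0.6, -1.7]
opening: 0.0005
```

Call:
step_arm(series=[[0,0,0,-0.06,0],[0,0,0,-0.06,0],[0,0,0,-0.04,0],[0,0,0,0,0],[0,0,0,0,0]])

```text
time: 7.35
tool_pos: [0.506, 0.2394, 0.159]
tool_rot: [-3.141, -0.003, 0.145]
contact_force: [-7.0, -1.7, 19.1]
opening: 0.0004
```

Run:
```python
from cell import vision,sensors
from h import *
import cv2
print(sensors.observe()["tool_pos"],sensors.observe()["contact_force"])
for n in("scene","top"):
    d=vision.read_camera(n); np.savez(n+"4.npz",**d)
    im=d["pixels"][100:300,320:520] if n=="scene" else d["pixels"][120:320,60:280]
    cv2.imwrite(f"pics/{n}4.png",cv2.resize(im,None,fx=2.9,fy=2.9,interpolation=cv2.INTER_CUBIC))
    px,R,K,T=load(n,4); c,u,v=cloud(R,K,T,np.ones(R.shape,bool))
    b=np.c_[(c-O)@X,(c-O)@Y,c[:,2]]
    m=(abs(b[:,1])<.12)&(b[:,0]<.1)&(b[:,0]>-.108)&(b[:,2]>.13)&(b[:,2]<.155)
    q=b[m]; A=np.c_[q[:,0],np.ones(len(q))]; s=np.linalg.lstsq(A,q[:,2],rcond=None)[0]; print(n,len(q),"slope",s, np.median(q[q[:,0]<-.085,2]),np.median(q[q[:,0]>.085,2]))
```

```text
[0.50596064 0.23936235 0.15899765] [-6.99925207 -1.74492848 19.10142628]
scene 5123 slope [-0.0049141   0.14226688] 0.14305310393679904 0.1425458282111099
top 7291 slope [0.00054801 0.14059152] 0.141066342110161 0.1410477446420882
```

View pics/scene4.png

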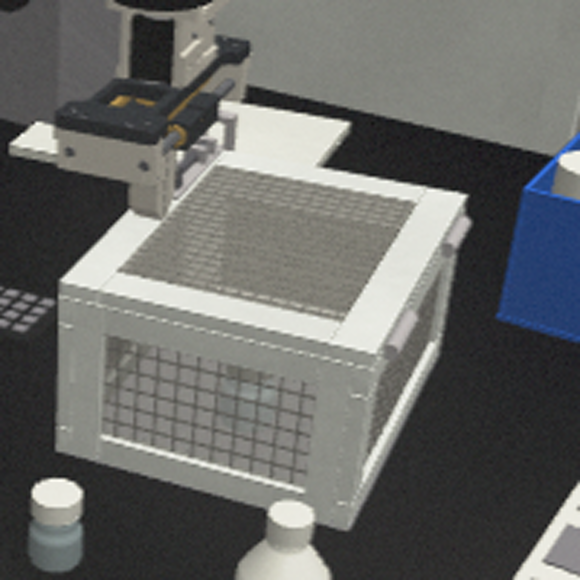

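View pics/top4.png

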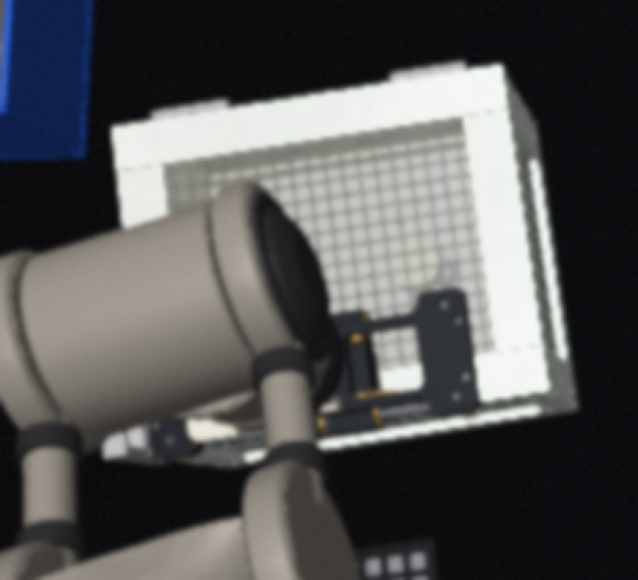

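The lid is flush in both views, and the depth fit gives a slope of -0.005 to +0.001 rad with the top at 141-143 mm. The fingertip is at (148,205) in the scene crop, with the bolt just left of it. Next I lift a few mm and push left.

Call:
step_arm(series=[[0,0,0,0.16,0],[0,-0.16,-0.02,0.16,0],[0,-0.06,0.4,0,0],[0,-0.06,0.4,0,0],[0,0,0,0,0]])

```text
time: 7.95
tool_pos: [0.4983, 0.2603, 0.1636]
tool_rot: [-3.141, 0.0, 0.146]
contact_force: [-0.2, -0.5, -0.9]
opening: 0.0007
```

Call:
step_arm(series=[[0,-0.03,0.2,0,0],[0,-0.03,0.2,0,0],[0,-0.03,0.2,0,0],[0,0,0,0,0]])

```text
time: 8.35
tool_pos: [0.4963, 0.2743, 0.1638]
tool_rot: [3.141, 0.0, 0.145]
contact_force: [-0.2, -0.1, -0.3]
opening: 0.0004
```

Run:
```python
from cell import vision,sensors
from h import *
import cv2
p=sensors.observe()["tool_pos"]; print(p,(p-O)@X,(p-O)@Y)
d=vision.read_camera("scene")
cv2.imwrite(f"pics/s5.png",cv2.resize(d["pixels"][100:220,330:450],None,fx=5,fy=5,interpolation=cv2.INTER_CUBIC))
```

```text
[0.49627861 0.27425942 0.16376403] -0.09514691969800798 0.026050834658461194
```

View pics/s5.png

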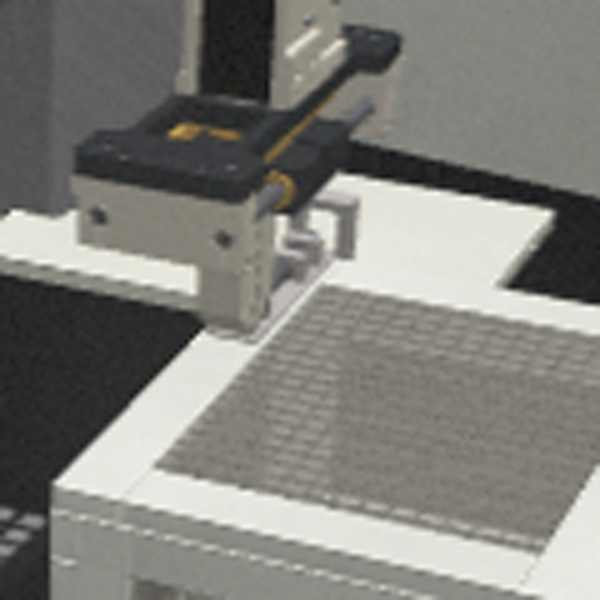

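The fingers at (235,300) are over the bolt's base plate, with the bolt bar and keeper beyond them at (340,225). There is no contact load yet, so I keep pushing.

Call:
step_arm(series=[[0,-0.03,0.2,0,0],[0,-0.03,0.2,0,0],[0,-0.03,0.2,0,0]])

```text
time: 8.7
tool_pos: [0.4941, 0.289, 0.1639]
tool_rot: [3.141, 0.0, 0.145]
contact_force: [-0.8, -2.3, -0.5]
opening: 0.0003
```

Call:
step_arm(series=[[0,-0.03,0.2,0,0],[0,-0.03,0.2,0,0],[0,0,0,0,0]])

```text
time: 9.0
tool_pos: [0.4926, 0.2996, 0.164]
tool_rot: [-3.141, -0.0, 0.145]
contact_force: [1.0, 0.6, -0.3]
opening: 0.0005
```

Run:
```python
from cell import vision,sensors
from h import *
import cv2
p=sensors.observe()["tool_pos"]; print(p,(p-O)@X,(p-O)@Y)
d=vision.read_camera("scene")
cv2.imwrite(f"pics/s6.png",cv2.resize(d["pixels"][100:220,330:450],None,fx=5,fy=5,interpolation=cv2.INTER_CUBIC))
```

```text
[0.49255856 0.29963767 0.16397372] -0.09514261346873334 0.0517002254347382
```

View pics/s6.png

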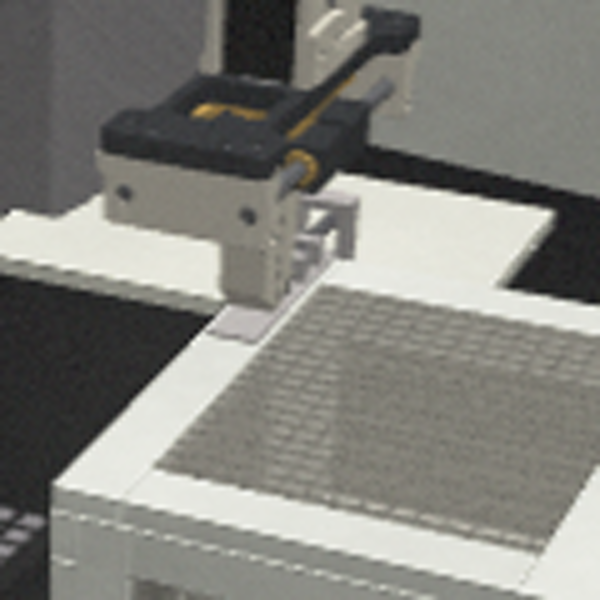

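The fingers are at (250,270), past the start of the plate at (240,325), and I can't yet tell whether the tab has reached its stop. I push on in small steps until the force rises.

Call:
step_arm(series=[[0,-0.02,0.12,0,0],[0,-0.02,0.12,0,0],[0,0,0,0,0]])

```text
time: 9.35
tool_pos: [0.4924, 0.3018, 0.1641]
tool_rot: [3.136, 0.0, 0.145]
contact_force: [1.9, -14.8, 3.6]
opening: 0.0005
```

Call:
step_arm(series=[[0,-0.02,0.12,0,0],[0,0,0,0,0]])

```text
time: 9.55
tool_pos: [0.4923, 0.3023, 0.1641]
tool_rot: [3.131, 0.001, 0.144]
contact_force: [2.5, -23.9, 4.2]
opening: 0.0006
```

There is a hard stop with the TCP 54 mm left of the lid's middle, against an expected 52-53 mm. I back off, rise and move away to the right, then check.

Call:
step_arm(series=[[0,0.04,-0.3,0,0],[0,0.04,-0.3,0,0],[0,0,0,0.5,0],[0,0,0,1,0],[0,0,0,1,0],[0,0,-0.5,1,0],[0,0,-1,1,0],[0,0,-1,1,0],[0,0,-1,1,0],[0,0,-1,1,0],[0,0,-1,1,0],[0,0,-1,0,0]])

```text
time: 10.75
tool_pos: [0.494, 0.1301, 0.3814]
tool_rot: [-3.141, -0.009, 0.146]
contact_force: [0.9, 0.1, -0.0]
opening: 0.0005
```

Call:
step_arm(series=[[0,0,-1,0,0],[0,0,-1,0,0],[0,0,-1,0,0],[0,0,-1,0,0],[0,0,-1,0,0],[0,0,-1,0,0],[0,0,-1,0,0],[0,0,-1,0,0],[0,0,-1,0,0],[0,0,-1,0,0],[0,0,-1,0,0],[0,0,0,0,0]])

```text
time: 11.95
tool_pos: [0.4933, -0.1466, 0.3772]
tool_rot: [3.141, -0.001, 0.142]
contact_force: [0.4, -0.3, 0.3]
opening: 0.0003
```

Run:
```python
from cell import vision,sensors
from h import *
import cv2
o=sensors.observe();print(o["time"],o["tool_pos"],o["contact_force"])
for n in("scene","top"):
    d=vision.read_camera(n); np.savez(n+"7.npz",**d)
    im=d["pixels"][100:220,330:450] if n=="scene" else d["pixels"][120:320,60:280]
    s=600/im.shape[0] if n=="scene" else 2.9
    cv2.imwrite(f"pics/{n}7.png",cv2.resize(im,None,fx=s,fy=s,interpolation=cv2.INTER_CUBIC))
    cv2.imwrite(f"pics/{n}7f.png",d["pixels"])
    px,R,K,T=load(n,7); c,u,v=cloud(R,K,T,np.ones(R.shape,bool))
    b=np.c_[(c-O)@X,(c-O)@Y,c[:,2]]
    m=(abs(b[:,1])<.12)&(b[:,0]<.1)&(b[:,0]>-.108)&(b[:,2]>.13)&(b[:,2]<.145)
    q=b[m]; print(n,np.polyfit(q[:,0],q[:,2],1))
    m=(abs(b[:,0]+.095)<.012)&(b[:,2]>.157)&(b[:,1]>0)&(b[:,1]<.16)&(b[:,2]<.18)
    q=b[m]; print(np.c_[q[np.argsort(q[:,1])]].round(4)[::max(1,len(q)//30)])
```

```text
11.95 [ 0.49332195 -0.14663614  0.37716646] [ 0.39103782 -0.30181339  0.25479326]
scene [-0.00022044  0.14211596]
[[-0.09    0.0667  0.1633]
 [-0.0976  0.068   0.1638]
 [-0.0957  0.0692  0.1637]
 [-0.0862  0.0698  0.1604]
 [-0.1008  0.0703  0.1623]
 [-0.0936  0.0709  0.1586]
 [-0.0941  0.0712  0.1632]
 [-0.0941  0.0718  0.1606]
 [-0.092   0.073   0.1581]
 [-0.0901  0.0734  0.1631]
 [-0.0933  0.0757  0.1616]
 [-0.101   0.0767  0.1621]
 [-0.0869  0.0775  0.1621]
 [-0.0993  0.0787  0.1617]
 [-0.0867  0.0905  0.1571]
 [-0.101   0.1089  0.157 ]
 [-0.1022  0.1296  0.1663]
 [-0.1068  0.1301  0.1579]
 [-0.0978  0.1303  0.1693]
 [-0.093   0.1314  0.1649]
 [-0.0979  0.1315  0.1639]
 [-0.0883  0.1317  0.1656]
 [-0.1053  0.1322  0.1598]
 [-0.1007  0.1327  0.163 ]
 [-0.1037  0.1331  0.1672]
 [-0.0913  0.1336  0.1644]
 [-0.1062  0.1338  0.164 ]
 [-0.1062  0.1344  0.1613]
 [-0.0943  0.1348  0.1658]
 [-0.0895  0.135   0.1666]
 [-0.0925  0.1359  0.1682]
 [-0.1023  0.1361  0.1664]
 [-0.0877  0.1368  0.1663]
 [-0.0979  0.1376  0.1666]
 [-0.086   0.1383  0.1685]
 [-0.0962  0.1398  0.1661]
 [-0.0864  0.1
[... 451 characters left out ...]
-0.0957  0.0816  0.1589]
 [-0.1045  0.0959  0.1577]
 [-0.0981  0.1134  0.1583]
 [-0.086   0.1329  0.1616]
 [-0.0901  0.1332  0.1662]
 [-0.0974  0.1337  0.1666]
 [-0.095   0.1343  0.1604]
 [-0.0858  0.1345  0.1622]
 [-0.091   0.1348  0.1581]
 [-0.0989  0.1357  0.1666]
 [-0.1024  0.1366  0.1653]
 [-0.1008  0.1376  0.171 ]
 [-0.1022  0.138   0.1661]
 [-0.1058  0.1385  0.1658]
 [-0.0837  0.1392  0.1676]
 [-0.1056  0.14    0.1666]
 [-0.1019  0.1407  0.1684]
 [-0.0998  0.1415  0.166 ]
 [-0.1053  0.1419  0.1663]
 [-0.0868  0.143   0.168 ]
 [-0.1031  0.1437  0.1658]
 [-0.0882  0.1443  0.1653]
 [-0.103   0.1451  0.1668]
 [-0.0843  0.1457  0.1655]
 [-0.0934  0.1467  0.1653]
 [-0.1026  0.1474  0.1658]]
```

View pics/scene7.png

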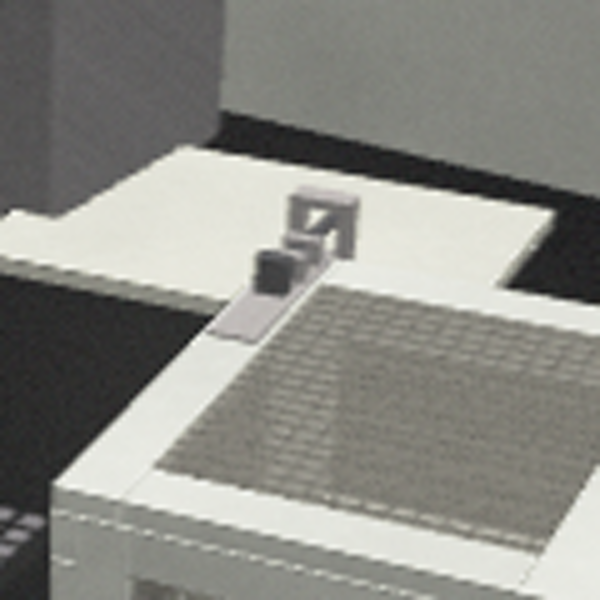

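View pics/top7f.png

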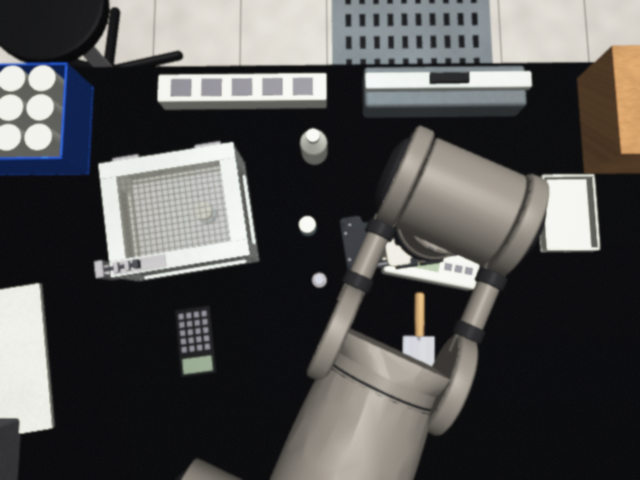

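The tab, at (275,270) in the crop, now sits about 71-81 mm left of the lid's middle. Its centre is therefore at 76 mm, which is the full 36 mm of travel, and the tongue is in the keeper at (322,215). The lid lies level, the loose things visible in the top view are where they were, and the arm is clear.

```bash
python3 -c "
from cell import hand_in
print(hand_in())"
```

```text
the job is handed in; nothing more can be done
None
```

I pushed the lid shut with closed fingertips, following its arc from about 1.07 rad down to level. I then slid the bolt left until it hit its stop, backed off and handed in at about 12 s of the 54 s allowed.

- **Lid:** In the last depth images its slope is within 0.002 rad of level in both views, with its top 141–142 mm above the bench. I moved it slowly, about 0.5 rad/s.
- **Bolt:** The tab's centre is about 76 mm left of the lid's middle, which means about 36 mm of travel. The push met a hard stop at about 24 N, and the scene picture shows the tongue in the keeper.
- **Loose things:** By eye in the top view, the inside jar, middle jar, flask, weight, calculator and spatula stand where they were. The arm hid the dish in that last picture, so I did not check it, but the tool stayed well above it throughout.
- **Arm:** It ended at z 0.377 m with the contact force near zero, clear of everything.

No check failed. The only disagreement was that the bolt stop came 1–2 mm later than I had predicted. I put that down to finger width and calibration.

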